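# Clamp the bonded coupon

## Task

The copper coupon has just been glued to the upright plate of one of the two fixtures and must be held while it sets. Take the larger of the two black spring clamps by its handles and clip it, jaws down and upright, over the top edge of that fixture at the middle of the coupon, so that its pads grip coupon and plate together, and let go.

Things in the scene. Friction and masses are not known exactly. Their poses are not given: they have to be found in the camera images.
- clamp_pivot (a point): Pivot centre of the larger black spring clamp (clothes-peg kind, 60 g, 107 mm tall; the other is 64 mm), standing on its jaws, pivot 52 mm above its feet. z up, x along the hinge pin, y the squeeze direction. Two flat handles, 22 mm wide along x, 5 to 54 mm above the pivot, form a V 53 mm wide over the top; squeezed to their stop (8 to 12 N) they are parallel, 22 mm over all.
- clamp_jaw (a joint): Jaw opening of that clamp, rad: 0 at rest (pads 4 mm apart), 0.13 on 10 mm, 0.6 squeezed open (30 mm apart, 65 mm over all). Pads: 26 mm along the pin, 38 to 52 mm below the pivot; an edge goes in to 10 mm below the pivot at most. Let go, a spring shuts the jaws at once (5 N). The clamp's frame is that of its -y half, so it leans up to 0.3 rad about x as the jaws open.
- fixture_edge (a point): Middle of the top edge of the fixed fixture with the copper coupon, 100 mm above the bench. x along the edge, y across, z up. Edge 10 mm thick: 5 mm aluminium plate (80 mm along x, +y side) and 5 mm coupon (60 mm along x, 50 mm high, -y side), tops flush; this point is on their joint. Steel foot 100 x 60 x 20 mm. The other fixture is the same without coupon.

How it is judged (in metres and radians):
At the end, for the whole second after the job is handed in: The larger clamp sits upright and square (within 0.35 rad) across the coupon fixture's top edge, pivot within 16 mm of the coupon's middle along the edge, 15 mm across it, 4 to 42 mm above it, jaws shut on plate and coupon (joint 0.07 to 0.22), released and at rest (x of clamp_pivot in the frame of fixture_edge between -0.016 and 0.016 m and y of clamp_pivot in the frame of fixture_edge between -0.015 and 0.015 m and z of clamp_pivot in the frame of fixture_edge between 0.004 and 0.042 m and value of joint clamp_jaw between 0.07 and 0.22 rad and angle between clamp_pivot's own z axis and vertical below 0.35 rad and angle between the x axis of clamp_pivot and the x axis of fixture_edge, either way round below 0.35 rad and velocity of joint clamp_jaw between -0.1 and 0.1 rad/s); the robot touches nothing.
It also fails if it takes over 45 s, if anything falls off the work surface, if the arm or the gripper's body presses on something with over 40 N, if the wrist force passes 120 N, or if a joint passes its speed limit or range.

## Robot

A 7-joint arm with a two-finger parallel gripper is mounted at the origin on the work surface. World frame = base frame: x ahead of the robot, y to its left, z up, the work surface at z = 0. Lengths are in mm, angles in rad, forces in N, time in s.
With the tool pointing down it reaches from about 350 to 900 mm from the base axis. Payload 7.2 kg.
Tool frame: the origin (TCP) lies on the centre line of the jaws, within the pads' length; the fingertips stand 8 mm ahead of it and the grasp point (between the pads) lies 11 mm behind it; z points along the fingers, x is the direction in which the jaws open and shut, and the axes are right-handed (so a half turn about z gives the same grasp; the last joint's range is limited). The gripper opens to 85 mm and grips with 20 to 120 N. Pads are 22 mm wide; open, the fingers measure 114 mm over their backs; the gripper's body (76 mm by 85 mm) begins 54 mm behind the grasp point. The pads swing forward as they close: fully open they stand 13 mm farther back than shut.
Start: joints at [1.258, 0.411, -0.013, 1.596, 0.006, 1.134, -0.082], TCP at [151.464, -606.372, 239.297] pointing down, gripper open.
Joint ranges: [-2.95, 2.95], [-0.29, 1.99], [-1.47, 1.44], [0.14, 2.54], [-1.03, 4.17], [0.13, 1.85], [-2.86, 2.86]. Speed limits (rad/s): [2.39, 2.39, 3.01, 3.01, 3.14, 3.14, 3.14].

## Interface

Orientations are given as a rotation vector (axis times angle).
In Python, from workcell import arm gives the robot as it stands.
- The arm moves only by the tool arm_command, never from a script. Its argument "commands" is a list of rows, each a list of 4 numbers: the shift along the tool's x, y, z in mm, then the turn about the tool's z in degrees. In form: [[tx, ty, tz, twist], ...]. A call has 1 to 12 rows; each row shifts and turns the commanded pose from where the row before left it, along the tool's axes as they then stand; what a row does not reach is not made up. A row lasts 1/10 s, in which the tool goes at most 50 mm and 8.59 degrees, less where a joint would pass 70% of its speed; a pose out of reach is approached as far as the arm can. A call with a gripper value outside its range is refused whole. "hand" is the closure, from -1 (fully open) to 1 (shut), so that 0 is half open, set as the call begins (left out, the last holds). The fingers move at their own pace and stop on an object; the grip force is fixed at half the most. Time passes only in rows, so rows that do not move let the fingers close. It gives the time, the measured TCP pose, the force and the opening at its end, in the units of the state.
- arm.state(): the state, without advancing time (a new reading comes with each control period).
- arm.read_camera(name): name is "side" or "top" or "wrist"; returns the picture (400x640x3 uint8, red, green, blue); there is no depth.
- arm.camera_model(name): a dict with "fx", "fy", "cx", "cy" (pixels), "dist_coeffs" ([k1, k2, p1, p2, k3] as OpenCV has them; the pictures are not rectified), "xyz" and "attitude" of the camera in the world; the wrist camera has in their place "tool_from_camera" (4x4, takes a point from camera to tool coordinates, whose origin is the TCP and whose axes are the tool frame's). Camera axes: x right, y down, z forward; pixel columns grow to the right and rows downward; lengths in mm; the calibration is good to about 2 mm. A picture is of the moment at which its call begins: read the wrist's pose just before it. camera_model takes no time and is no camera call.
- arm.finish_job(): hands the job in, once; it reports no verdict.
The state is a dict: "clock": time; "joints": joint angles; "qd": joint speeds; "tau": joint torques, N m; "position": TCP position; "orientation": TCP orientation; "force": force on the tool from outside, world axes, zero at the start; "wrist_torque": the same for the moment, N m; "grip_width": finger opening in mm.
Only numpy, scipy, OpenCV 4.12 (cv2) and the standard library are available. Lean on these libraries where they do the work, as an engineer would, in place of code of your own. Each camera call takes 0.05 s, during which the arm holds its last target.

## Working session

There is one attempt and no reset: what is moved stays moved. The work goes in short steps, Python scripts to look and compute and a tool call to move; the robot and the scene stay as the last step left them, time stands still between calls to the robot, and variables do not carry over. Pictures are saved under pics/ and viewed, and the job is handed in when it is done.

Besides the shell and the picture viewer there is one more tool, called after "Call:" as name(argument=value, ...), one argument or row to a line, values as JSON. arm_command: Moves the arm, as the interface text tells. Its arguments: {"type":"object","properties":{"commands":{"type":"array","items":{"type":"array","items":{"type":"number"}}},"hand":{"type":"number"}},"required":["commands"]}

```bash
ls; mkdir -p pics; python3 - <<'E'
from workcell import arm
import cv2
print(arm.state())
for n in ["side","top","wrist"]:
    print(n,arm.camera_model(n))
    cv2.imwrite(f"pics/{n}0.png",cv2.cvtColor(arm.read_camera(n),cv2.COLOR_RGB2BGR))
E
```

```text
pics
{'clock': 0.0, 'joints': array([ 1.25781672,  0.41190941, -0.01271339,  1.5970344 ,  0.00563467,
        1.13429994, -0.08218245]), 'qd': array([ 9.57056033e-04, -3.37769580e-04,  2.30053717e-03, -7.78831186e-05,
       -8.72070802e-04, -5.11875212e-05,  7.89045337e-05]), 'tau': array([ 4.52400891e-04, -6.00618339e+01,  6.82238135e-01, -2.99406356e+01,
        1.38866325e-02,  1.05237222e-02, -7.91654742e-06]), 'position': array([ 151.29947483, -605.91810622,  238.45108629]), 'orientation': array([-2.47539332e+00,  1.93300959e+00,  2.13169410e-03]), 'force': array([-0.76683751, -0.3003531 , -0.20593099]), 'wrist_torque': array([ 0.00792504, -0.00407015, -0.00412843]), 'grip_width': 85.21875112801328}
side {'fx': 409.0310523720676, 'fy': 409.0310523720676, 'cx': 314.88598528340395, 'cy': 206.23075414633152, 'dist_coeffs': array([0.01075509, 0.        , 0.        , 0.        , 0.        ]), 'xyz': array([ 211.28394851, -546.17104465,  657.32844802]), 'attitude': array([-2.20981622,  0.70678917, -0.30080018])}
top {'fx': 476.4681239957951, 'fy': 476.4681239957951, 'cx': 319.54633537361593, 'cy': 189.64954543044578, 'dist_coeffs': array([-0.07550039,  0.        ,  0.        ,  0.        ,  0.        ]), 'xyz': array([ 317.18672912,  -47.66298515, 1094.15321511]), 'attitude': array([-2.06609393,  2.1597051 , -0.21922706])}
wrist {'fx': 275.74531130901204, 'fy': 275.74531130901204, 'cx': 315.4634110814756, 'cy': 198.0125944072508, 'dist_coeffs': array([0.01391295, 0.        , 0.        , 0.        , 0.        ]), 'tool_from_camera': array([[ 9.99999408e-01, -3.90704459e-04, -1.01526398e-03,
         1.48727352e+00],
       [ 6.70629165e-04,  9.56249257e-01,  2.92552405e-01,
        -7.52817529e+01],
       [ 8.56543900e-04, -2.92552913e-01,  9.56248953e-01,
        -1.34206700e+02],
       [ 0.00000000e+00,  0.00000000e+00,  0.00000000e+00,
         1.00000000e+00]])}
```

View pics/side0.png

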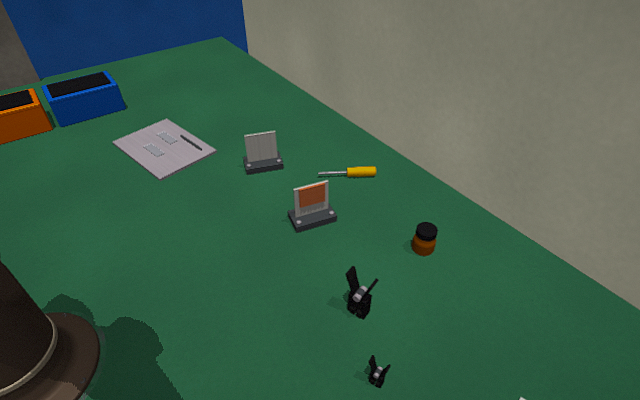

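View pics/top0.png

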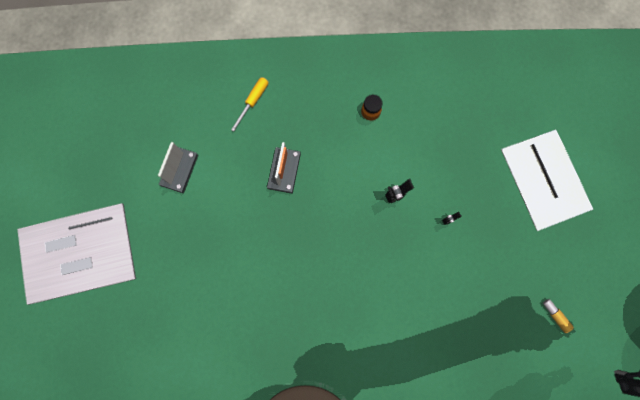

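View pics/wrist0.png

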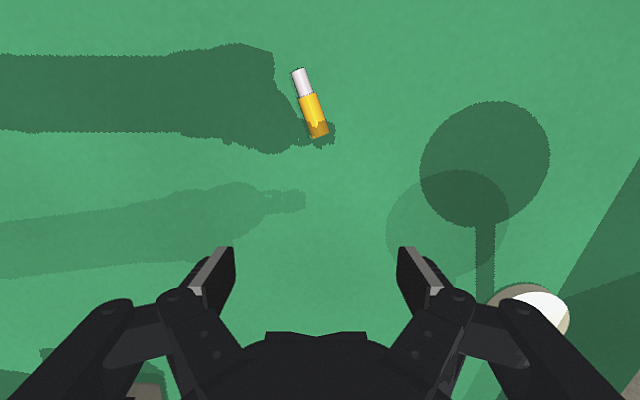

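```bash
cat > h.py <<'E'
import numpy as np, cv2
from workcell import arm
from scipy.spatial.transform import Rotation as R
def cam(n,st=None):
    m=arm.camera_model(n)
    K=np.array([[m['fx'],0,m['cx']],[0,m['fy'],m['cy']],[0,0,1]]);d=np.array(m['dist_coeffs'])
    if n=='wrist':
        T=np.eye(4);T[:3,:3]=R.from_rotvec(st['orientation']).as_matrix();T[:3,3]=st['position'];T=T@m['tool_from_camera']
        return K,d,T[:3,:3],T[:3,3]
    return K,d,R.from_rotvec(m['attitude']).as_matrix(),np.array(m['xyz'])
def ray(c,uv):
    K,d,Rm,t=c
    p=cv2.undistortPoints(np.array(uv,float).reshape(-1,1,2),K,d).reshape(-1,2)
    v=np.c_[p,np.ones(len(p))]@Rm.T
    return t,v
def onz(c,uv,z):
    t,v=ray(c,uv); return t+v*((z-t[2])/v[:,2])[:,None]
def proj(c,P):
    K,d,Rm,t=c
    return cv2.projectPoints(np.array(P,float).reshape(-1,3),cv2.Rodrigues(Rm.T)[0],-Rm.T@t,K,d)[0].reshape(-1,2)
def tri(rs):
    A=np.zeros((3,3));b=np.zeros(3)
    for t,v in rs:
        v=v.ravel()/np.linalg.norm(v);M=np.eye(3)-np.outer(v,v);A+=M;b+=M@t
    return np.linalg.solve(A,b)
def snap(n,f):
    st=arm.state();im=cv2.cvtColor(arm.read_camera(n),cv2.COLOR_RGB2BGR);cv2.imwrite(f,im);return st,im
E
python3 - <<'E'
import cv2,numpy as np
t=cv2.imread('pics/top0.png');s=cv2.imread('pics/side0.png')
def z(i,x,y,w,h,f):return cv2.resize(i[y:y+h,x:x+w],None,fx=f,fy=f,interpolation=cv2.INTER_CUBIC)
a=np.vstack([np.hstack([z(t,260,135,48,64,6),z(t,370,160,64,64,6)]),])
cv2.imwrite('pics/z_top.png',a)
b=np.hstack([z(s,280,170,64,64,6),z(s,330,260,64,64,6)])
cv2.imwrite('pics/z_side.png',b)
from h import *
c=cam('top')
print(onz(c,[[398,190],[280,160],[292,160]],0), onz(c,[[280,160]],100))
E
```

```text
[[ 536.45017983 -237.81315811    0.        ]
 [ 621.72442885   37.0904312     0.        ]
 [ 620.42169767    8.54241152    0.        ]] [[593.89124283  29.34440302 100.        ]]
```

View pics/z_top.png

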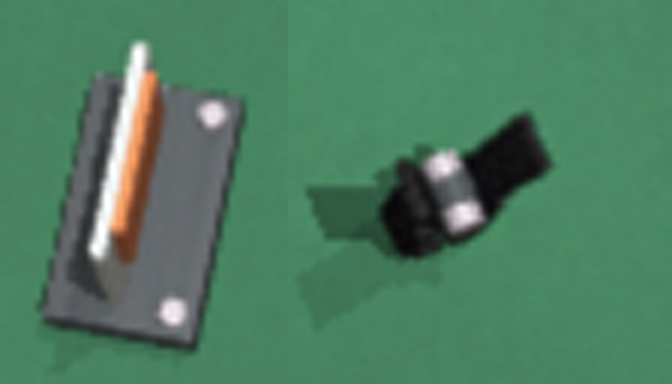

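View pics/z_side.png

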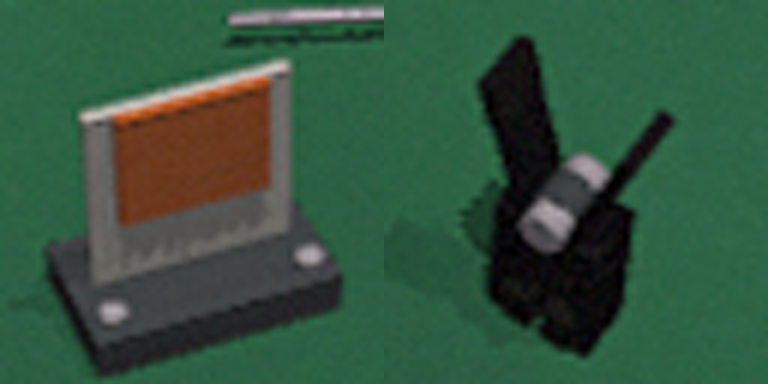

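```bash
python3 - <<'E'
from h import *
ct,cs=cam('top'),cam('side')
def T(x,y,o): return [(x+.5)/6-.5+o[0],(y+.5)/6-.5+o[1]]
ft=lambda x,y:T(x,y,(260,135)); ct_=lambda x,y:T(x-288,y,(370,160))
fs=lambda x,y:T(x,y,(280,170)); cs_=lambda x,y:T(x-384,y,(330,260))
# clamp pin ends
for nm,a,b in [('pinA',ct_(443,162),cs_(587,170)),('pinB',ct_(465,215),cs_(545,232)),('hdl far',ct_(538,138),cs_(655,120)),
  ]:
    t,v=ray(ct,[a]);t2,v2=ray(cs,[b]);p=tri([(t,v),(t2,v2)])
    print(nm,p,'reproj',proj(ct,p)-a,proj(cs,p)-b,'onz52',onz(ct,[a],52),onz(cs,[b],52))
print('joint top cam z100',onz(ct,[ft(150,72),ft(115,235)],100))
print('plate ends top',onz(ct,[ft(140,45),ft(97,250)],100))
print('plate ends side',onz(cs,[fs(82,117),fs(290,65)],100))
print('coupon top corners side (outer, -y)',onz(cs,[fs(113,126),fs(270,80)],100))
print('screws top',onz(ct,[ft(212,113),ft(173,312)],22),'side',onz(cs,[fs(310,257),fs(113,312)],22))
E
```

```text
pinA [ 535.01657865 -223.81744364   55.31845209] reproj [[ 0.29907959 -0.7232695 ]] [[-0.92850696  0.28720139]] onz52 [[ 534.08825062 -223.58126684   52.        ]] [[ 538.57606653 -222.53018306   52.        ]]
pinB [ 514.66704491 -230.96845835   49.43660892] reproj [[ 0.10191866 -0.26024395]] [[-0.3355262   0.10609914]] onz52 [[ 513.60221747 -230.24454529   52.        ]] [[ 514.01289485 -232.46909606   52.        ]]
hdl far [ 531.96695996 -249.7776963   108.18732488] reproj [[ 0.50182504 -1.12738821]] [[-1.50470437  0.45514891]] onz52 [[ 541.66762972 -259.94592811   52.        ]] [[ 567.72090884 -220.274101     52.        ]]
joint top cam z100 [[623.65982803  18.58469822 100.        ]
 [563.42980548  32.83760796 100.        ]]
plate ends top [[634.05333436  21.93320702 100.        ]
 [558.20175081  39.42320155 100.        ]]
plate ends side [[558.82952497  38.23534203 100.        ]
 [636.78372217  18.62577546 100.        ]]
coupon top corners side (outer, -y) [[565.02555362  27.51948771 100.        ]
 [625.67688943  15.83715946 100.        ]]
screws top [[6.29947449e+02 9.36606699e-02 2.20000000e+01]
 [5.51339040e+02 1.76793814e+01 2.20000000e+01]] side [[632.22408066  -1.63612977  22.        ]
 [554.64431101  17.20961125  22.        ]]
```

Call:
arm_command(
  commands=[
    [-23,-38,0,0],
    [-23,-38,0,0],
    [-23,-38,0,0],
    [-23,-38,0,0],
    [-23,-38,0,0],
    [-23,-38,0,0],
    [-23,-38,0,0],
    [-23,-38,0,0],
    [-23,-38,0,0],
    [-23,-38,0,0],
    [-23,-38,0,0],
    [-23,-38,0,0],
  ],
)

```text
clock: 1.35
position: [527.9, -226.7, 239.2]
orientation: [2.476, -1.934, -0.0]
force: [0.2, -0.7, 1.0]
grip_width: 85.2
```

Call:
arm_command(
  commands=[
    [0,0,0,-4.5],
    [0,0,0,0],
    [0,0,0,0],
  ],
)

```text
clock: 1.65
position: [526.3, -228.9, 238.9]
orientation: [2.547, -1.838, -0.001]
force: [-0.8, -0.6, 0.5]
grip_width: 85.6
```

```bash
python3 - <<'E'
from h import *
st,im=snap('wrist','pics/w1.png')
print(st['clock'],st['position'],st['joints']);Rm=R.from_rotvec(st['orientation']).as_matrix();print(Rm, np.degrees(np.arctan2(Rm[1,0],Rm[0,0])))
c=cam('wrist',st);print(proj(c,[525,-227,52]))
E
```

```text
1.65 [ 526.25365285 -228.92369344  238.93806721] [ 0.53391465  0.34149269 -0.26799806  1.70962174  0.10006132  1.10468742
 -1.01497272]
[[ 3.14823669e-01 -9.49149649e-01 -1.00093335e-03]
 [-9.49150176e-01 -3.14823533e-01 -2.94105695e-04]
 [-3.59670578e-05  1.04262750e-03 -9.99999456e-01]] -71.64983081604923
[[312.59960308 179.85545947]]
```

View pics/w1.png

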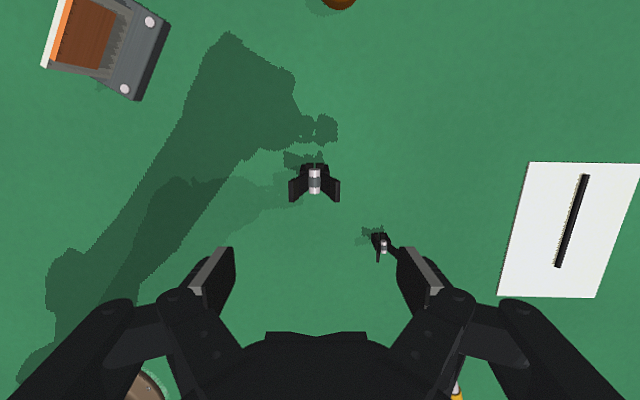

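```bash
python3 - <<'E'
from h import *
im=cv2.imread('pics/w1.png')
cv2.imwrite('pics/zw1.png',cv2.resize(im[145:215,275:355],None,fx=7,fy=7,interpolation=cv2.INTER_CUBIC))
g=cv2.cvtColor(im,cv2.COLOR_BGR2HSV)
m=((g[...,1]<60)&(g[...,2]>110)).astype(np.uint8); m[:, :290]=0;m[:,345:]=0;m[:155]=0;m[205:]=0
ys,xs=np.where(m);print(len(xs),xs.mean(),ys.mean(),xs.min(),xs.max(),ys.min(),ys.max())
E
```

```text
172 314.0 181.38372093023256 309 319 170 194
```

View pics/zw1.png

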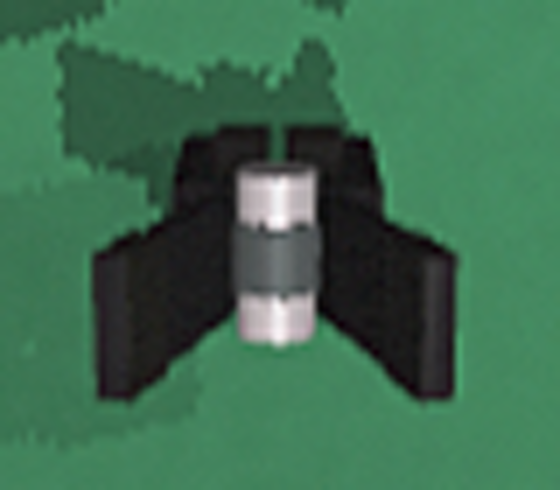

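```bash
python3 - <<'E'
from h import *
st=arm.state();c=cam('wrist',st);Rm=R.from_rotvec(st['orientation']).as_matrix()
Z=lambda x,y:[(x+.5)/7-.5+275,(y+.5)/7-.5+145]
for uv,z in [(Z(277,255),57),(Z(115,325),106),(Z(437,325),106),(Z(277,170),57),(Z(277,342),57)]:
    p=onz(c,[uv],z)[0];print(p,'tool',Rm.T@(p-st['position']))
# fixture in wrist view: coupon edge
E
```

```text
[ 525.21457663 -229.29204348   57.        ] tool [ -0.34529244   0.6217934  182.05397844]
[ 519.38885959 -206.98087565  106.        ] tool [-23.34858948  -0.80999481 133.04861652]
[ 533.90114024 -250.90413735  106.        ] tool [ 22.91001704  -0.78839149 133.0566219 ]
[ 538.96902542 -224.77224614   57.        ] tool [ -0.31509129 -13.85620116 182.04014864]
[ 510.75022806 -234.04521094   57.        ] tool [ -0.37696439  15.84706074 182.06852208]
```

Call:
arm_command(
  commands=[
    [0,0,40,0],
    [0,0,40,0],
    [0,0,40,0],
    [0,0,25,0],
    [0,0,15,0],
    [0,0,0,0],
    [0,0,0,0],
  ],
)

```text
clock: 2.4
position: [527.4, -228.8, 80.2]
orientation: [-2.549, 1.836, -0.002]
force: [0.0, -0.8, 0.8]
grip_width: 85.2
```

```bash
python3 - <<'E'
from h import *
st,im=snap('wrist','pics/w2.png')
print(st['clock'],st['position'],st['force'],st['grip_width'])
E
```

```text
2.4 [ 527.36622134 -228.77837953   80.22474763] [ 0.04109125 -0.77114363  0.76645729] 85.23407461156812
```

View pics/w2.png

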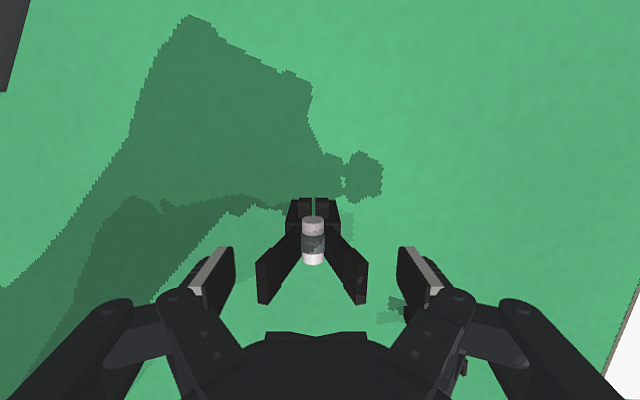

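Call:
arm_command(
  commands=[
    [-1,1,2,0],
    [0,0,0,0],
  ],
)

```text
clock: 2.65
position: [526.0, -227.6, 78.3]
orientation: [-2.55, 1.835, -0.002]
force: [-0.5, 0.3, 0.0]
grip_width: 85.3
```

Call:
arm_command(
  commands=[
    [0,0,0,0],
    [0,0,0,0],
    [0,0,0,0],
    [0,0,0,0],
    [0,0,0,0],
    [0,0,0,0],
    [0,0,0,0],
    [0,0,0,0],
    [0,0,0,0],
    [0,0,0,0],
  ],
  hand=1,
)

```text
clock: 3.65
position: [528.1, -226.4, 79.8]
orientation: [-2.549, 1.832, -0.006]
force: [-1.0, 4.5, 17.2]
grip_width: 20.0
```

```bash
python3 - <<'E'
from h import *
st,im=snap('wrist','pics/w3.png')
print(st['clock'],st['position'],st['force'],st['grip_width'])
E
```

```text
3.65 [ 528.0621411  -226.40014238   79.79278321] [-1.04065568  4.48668223 17.17055896] 19.978623637121043
```

View pics/w3.png

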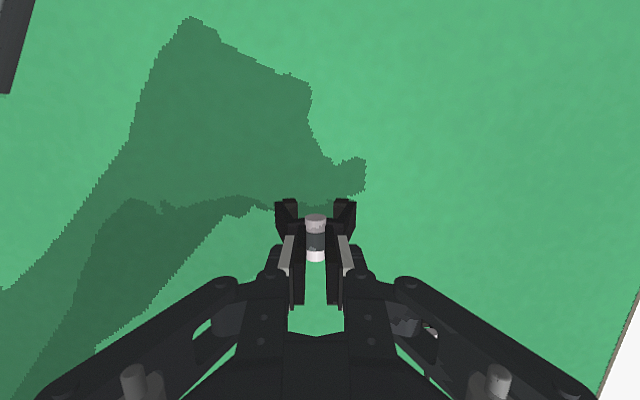

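Call:
arm_command(
  commands=[
    [0,0,-10,0],
    [0,0,-25,0],
    [0,0,-40,0],
    [0,0,-40,0],
    [0,0,-30,0],
    [0,0,-15,0],
    [0,0,0,0],
    [0,0,0,0],
  ],
)

```text
clock: 4.5
position: [525.3, -227.5, 236.8]
orientation: [2.55, -1.835, -0.001]
force: [-0.1, 0.9, -0.1]
grip_width: 19.9
```

```bash
python3 - <<'E'
from h import *
st,im=snap('wrist','pics/w4.png')
_,s=snap('side','pics/s4.png')
_,t=snap('top','pics/t4.png')
print(st['clock'],st['position'],st['force'],st['grip_width'])
u=proj(cam('side'),st['position'])[0].astype(int);v=proj(cam('top'),st['position'])[0].astype(int);print(u,v)
Z=lambda i,x,y,w,h,f:cv2.resize(i[max(y,0):y+h,max(x,0):x+w],(w*f,h*f),interpolation=cv2.INTER_CUBIC)
cv2.imwrite('pics/z4.png',np.hstack([Z(im,250,180,132,130,3),Z(s,u[0]-66,min(u[1]-40,270),132,130,3)]))
E
```

```text
4.5 [ 525.26633972 -227.48449842  236.76147299] [-0.13228357  0.85762937 -0.13973204] 19.94344882783955
[367 218] [412 170]
```

View pics/z4.png

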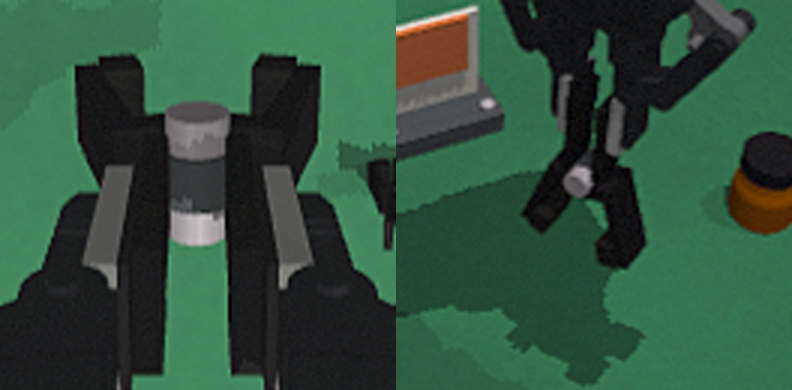

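View pics/s4.png

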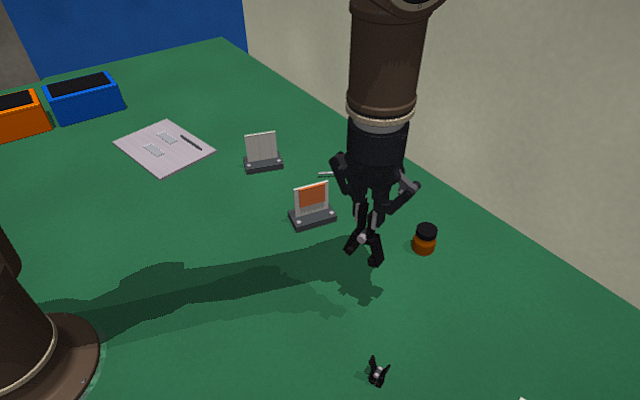

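```bash
python3 - <<'E'
from h import *
st=arm.state();Rm=R.from_rotvec(st['orientation']).as_matrix();p0=st['position']
print(np.degrees(np.arctan2(Rm[1,0],Rm[0,0])),Rm[:,2])
t,v=ray(cam('side'),[[361.5,238]])
for y in (10,13,15):
    n=Rm[:,1];k=((p0+n*y-t)@n)/(v[0]@n);q=t+v[0]*k;print('side',y,Rm.T@(q-p0))
# wrist: end faces at depth guesses
t,v=ray(cam('wrist',st),[[316,180+112/3],[316,180+235/3],[316,180+175/3]])
for z in (20,27,34): print('wrist',z,[ (Rm.T@(t+w*((p0[2]-z-t[2])/w[2])-p0)).round(1) for w in v])
u=proj(cam('top'),p0);print(u)
E
```

```text
-71.47051160471052 [-2.44761785e-03  9.33086106e-04 -9.99996569e-01]
side 10 [-0.52117375 10.         32.84717762]
side 13 [ 1.03836492 13.         29.35142947]
side 15 [ 2.07805737 15.         27.02093071]
wrist 20 [array([  1.7, -15.9,  20. ]), array([ 1.7, 11.5, 20. ]), array([ 1.7, -2.2, 20. ])]
wrist 27 [array([  1.7, -13.2,  27. ]), array([ 1.7, 15.5, 27. ]), array([ 1.7,  1.1, 27. ])]
wrist 34 [array([  1.7, -10.6,  34. ]), array([ 1.7, 19.4, 34. ]), array([ 1.7,  4.4, 34. ])]
[[412.74372727 170.50219533]]
```

```bash
python3 - <<'E'
from h import *
t=cv2.imread('pics/t4.png');s=cv2.imread('pics/s4.png')
cv2.imwrite('pics/z5.png',np.hstack([cv2.resize(t[130:200,255:315],None,fx=6,fy=6,interpolation=2),cv2.resize(s[170:240,280:345],None,fx=6,fy=6,interpolation=2)]))
E
```

```text
(no output)
```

View pics/z5.png

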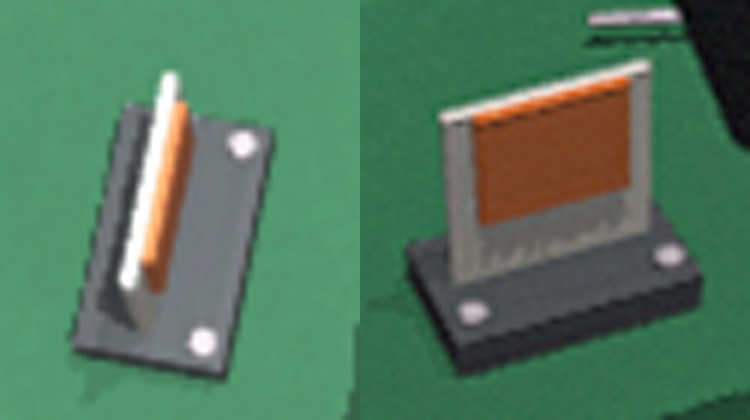

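Call:
arm_command(
  commands=[
    [-16,-11,0,0],
    [-31,-21,0,0],
    [-31,-21,0,0],
    [-31,-21,0,0],
    [-31,-21,0,0],
    [-31,-21,0,0],
    [-31,-21,0,0],
    [-16,-10,0,0],
    [0,0,0,0],
  ],
)

```text
clock: 5.55
position: [595.6, 30.3, 235.9]
orientation: [-2.555, 1.827, 0.004]
force: [0.1, -0.9, -0.7]
grip_width: 20.4
```

Call:
arm_command(
  commands=[
    [0,0,0,4],
    [0,0,0,4],
    [0,0,0,4],
    [0,0,0,4],
    [0,0,0,4],
    [0,0,0,4],
    [0,0,0,4],
    [0,0,0,4],
    [0,0,0,0],
    [0,0,0,0],
    [0,0,0,0],
  ],
)

```text
clock: 6.65
position: [595.6, 25.4, 236.9]
orientation: [1.946, -2.465, -0.0]
force: [-0.4, -0.9, -1.4]
grip_width: 20.4
```

```bash
python3 - <<'E'
from h import *
st,im=snap('wrist','pics/w6.png')
_,s=snap('side','pics/s6.png')
print(st['clock'],st['position'],st['force'],st['grip_width'])
Rm=R.from_rotvec(st['orientation']).as_matrix();print(np.degrees(np.arctan2(Rm[1,0],Rm[0,0])),Rm[:,2])
Z=lambda i,x,y,w,h,f:cv2.resize(i[max(y,0):y+h,max(x,0):x+w],(w*f,h*f),interpolation=cv2.INTER_CUBIC)
cv2.imwrite('pics/z6.png',np.hstack([Z(im,220,140,200,190,2),Z(s,260,90,130,127,3)[:380]]))
E
```

```text
6.65 [595.63794121  25.43884989 236.92195217] [-0.38491726 -0.93191916 -1.41027797] 20.393544563723907
-103.4164856342655 [-6.65634930e-04 -2.12818579e-04 -9.99999756e-01]
```

View pics/w6.png

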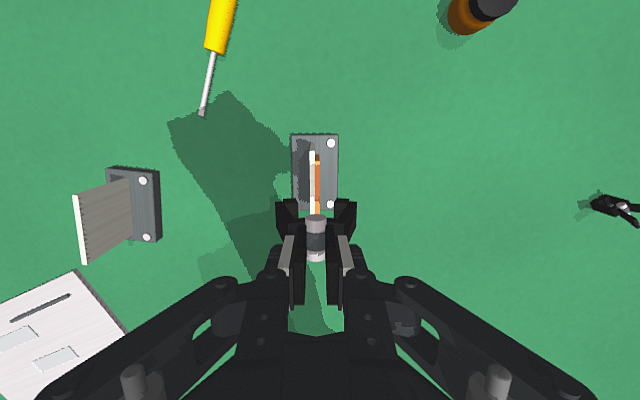

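View pics/s6.png

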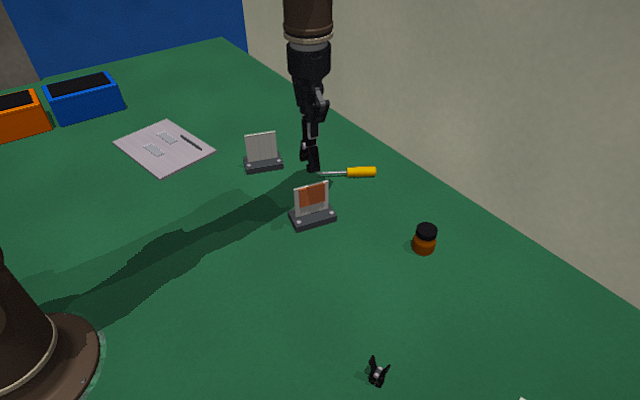

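```bash
python3 - <<'E'
from h import *
im=cv2.imread('pics/w6.png')
cv2.imwrite('pics/zw6.png',cv2.resize(im[130:220,270:360],None,fx=6,fy=6,interpolation=2))
st=arm.state();c=cam('wrist',st);Rm=R.from_rotvec(st['orientation']).as_matrix()
d=np.radians(-13.3);e=np.array([np.cos(d),np.sin(d),0]);P=np.array([595.5,26.5,100])
print('pred joint coupon ends',proj(c,[P+30*e,P-30*e,P+40*e]))
g=im.astype(int)
for v in (160,170,180,190,200,208): print(v,[tuple(g[v,u]) for u in range(308,324,1)])
E
```

```text
pred joint coupon ends [[313.85162348 162.43510213]
 [314.12145632 219.04189235]
 [313.80301946 152.27621825]]
160 [(np.int64(69), np.int64(67), np.int64(65)), (np.int64(181), np.int64(179), np.int64(171)), (np.int64(255), np.int64(255), np.int64(255)), (np.int64(249), np.int64(249), np.int64(249)), (np.int64(248), np.int64(247), np.int64(246)), (np.int64(255), np.int64(253), np.int64(249)), (np.int64(255), np.int64(250), np.int64(244)), (np.int64(21), np.int64(60), np.int64(128)), (np.int64(44), np.int64(78), np.int64(138)), (np.int64(47), np.int64(80), np.int64(139)), (np.int64(44), np.int64(77), np.int64(139)), (np.int64(89), np.int64(109), np.int64(147)), (np.int64(154), np.int64(147), np.int64(130)), (np.int64(150), np.int64(146), np.int64(137)), (np.int64(143), np.int64(144), np.int64(134)), (np.int64(147), np.int64(145), np.int64(137))]
170 [(np.int64(71), np.int64(69), np.int64(64)), (np.int64(102), np.int64(105), np.int64(103)), (np.int64(212), np.int64(226), np.int64(230)), (np.int64(200), np.int64(213), np.int64(215)), (np.int64(198), np.int64(210), np.int64(211)), (np.int
[... 2791 characters left out ...]
(np.int64(114), np.int64(111), np.int64(108)), (np.int64(251), np.int64(255), np.int64(255)), (np.int64(251), np.int64(251), np.int64(251)), (np.int64(246), np.int64(247), np.int64(246)), (np.int64(247), np.int64(247), np.int64(245)), (np.int64(255), np.int64(255), np.int64(245)), (np.int64(66), np.int64(156), np.int64(246)), (np.int64(88), np.int64(167), np.int64(246)), (np.int64(93), np.int64(171), np.int64(247)), (np.int64(91), np.int64(173), np.int64(252)), (np.int64(102), np.int64(161), np.int64(253)), (np.int64(147), np.int64(131), np.int64(111)), (np.int64(138), np.int64(133), np.int64(126)), (np.int64(141), np.int64(138), np.int64(134)), (np.int64(137), np.int64(132), np.int64(131))]
```

View pics/zw6.png

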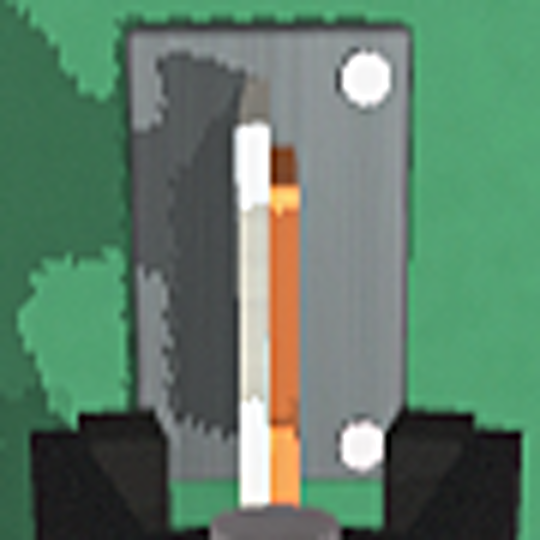

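Call:
arm_command(
  commands=[
    [0,-2,10,0],
    [0,0,20,0],
    [0,0,15,0],
    [0,0,0,0],
    [0,0,0,0],
  ],
)

```text
clock: 7.25
position: [597.7, 25.5, 192.0]
orientation: [1.945, -2.466, -0.001]
force: [0.1, -0.0, -0.4]
grip_width: 20.2
```

```bash
python3 - <<'E'
from h import *
st,im=snap('wrist','pics/w7.png')
_,s=snap('side','pics/s7.png')
print(st['clock'],st['position'],st['force'],st['grip_width'])
cv2.imwrite('pics/z7.png',np.hstack([cv2.resize(im[140:330,220:420],None,fx=2,fy=2),cv2.resize(s[120:247,260:390],None,fx=3,fy=3,interpolation=2)[:380]]))
E
```

```text
7.25 [597.70601071  25.47930259 191.98531269] [ 0.14040447 -0.04708553 -0.41655217] 20.23105029934825
```

View pics/z7.png

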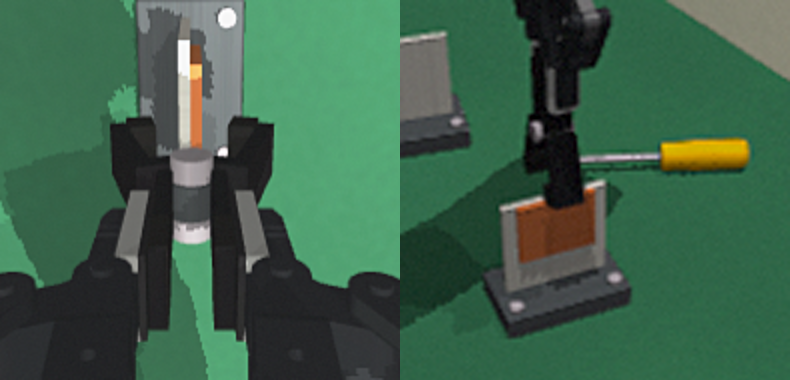

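Call:
arm_command(
  commands=[
    [-1,0,8,0],
    [0,0,12,0],
    [0,0,12,0],
    [0,0,8,0],
    [0,0,3,0],
    [0,0,0,0],
    [0,0,0,0],
  ],
)

```text
clock: 8.05
position: [598.2, 26.5, 149.4]
orientation: [-1.945, 2.467, -0.0]
force: [-0.4, 0.2, -0.3]
grip_width: 20.4
```

```bash
python3 - <<'E'
from h import *
st,im=snap('wrist','pics/w8.png')
_,s=snap('side','pics/s8.png')
print(st['clock'],st['position'],st['force'],st['grip_width'])
cv2.imwrite('pics/z8.png',np.hstack([cv2.resize(im[140:330,220:420],None,fx=2,fy=2),cv2.resize(s[120:247,260:390],None,fx=3,fy=3,interpolation=2)[:380]]))
E
```

```text
8.05 [598.20660318  26.50385341 149.44934729] [-0.37331571  0.24700267 -0.2518964 ] 20.406328765683302
```

View pics/z8.png

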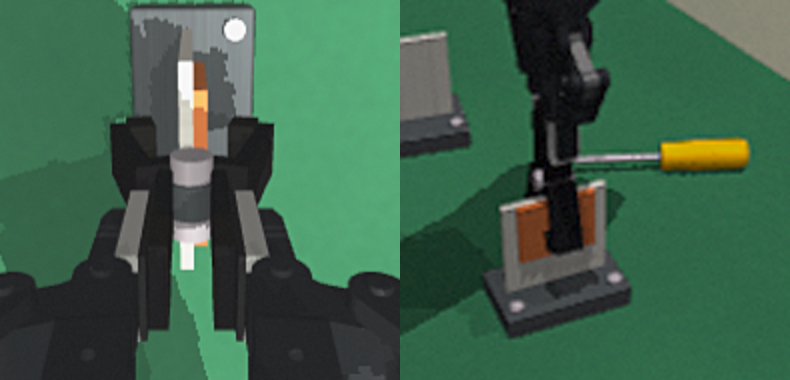

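```bash
python3 - <<'E'
from h import *
st=arm.state();c=cam('wrist',st);Rm=R.from_rotvec(st['orientation']).as_matrix()
Z=lambda x,y:[(x+.5)/2-.5+220,(y+.5)/2-.5+140]
for uv in (Z(201,90),Z(201,246),Z(186,62),Z(186,269)): print((Rm.T@(onz(c,[uv],100)[0]-st['position'])).round(1))
E
```

```text
[  4.1 -29.1  49.8]
[ 4.4 31.3 49.7]
[ -1.  -38.8  49.8]
[-1.3 41.2 49.7]
```

Call:
arm_command(
  commands=[
    [0,0,0,0],
    [0,0,0,0],
    [0,0,0,0],
    [0,0,0,0],
    [0,0,0,0],
    [0,0,0,0],
    [0,0,0,0],
    [0,0,0,0],
  ],
  hand=-1,
)

```text
clock: 8.95
position: [598.0, 26.5, 149.3]
orientation: [-1.945, 2.467, -0.0]
force: [-0.6, 0.0, 0.4]
grip_width: 85.4
```

```bash
python3 - <<'E'
from h import *
st,im=snap('wrist','pics/w9.png')
_,s=snap('side','pics/s9.png')
print(st['clock'],st['position'],st['force'],st['grip_width'])
cv2.imwrite('pics/z9.png',np.hstack([cv2.resize(im[140:330,220:420],None,fx=2,fy=2),cv2.resize(s[120:247,260:390],None,fx=3,fy=3,interpolation=2)[:380]]))
E
```

```text
8.95 [598.02170274  26.45445547 149.27854986] [-0.63614282  0.04541238  0.36971904] 85.37160206008915
```

View pics/z9.png

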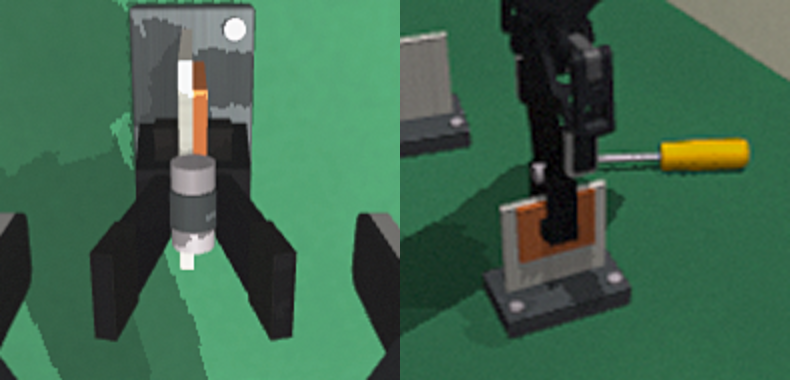

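The picture shows the clamp shut on plate and coupon, with the handles free of both fingers. I'll go straight up.

Call:
arm_command(
  commands=[
    [0,0,-10,0],
    [0,0,-25,0],
    [0,0,-35,0],
    [0,0,-35,0],
    [0,0,-20,0],
    [0,0,0,0],
    [0,0,0,0],
    [0,0,0,0],
  ],
)

```text
clock: 9.85
position: [597.4, 26.3, 273.3]
orientation: [1.945, -2.466, -0.001]
force: [0.1, 0.2, -0.4]
grip_width: 85.5
```

```bash
python3 - <<'E'
from h import *
st,im=snap('wrist','pics/w10.png')
_,s=snap('side','pics/s10.png')
print(st['clock'],st['position'],st['force'],st['grip_width'])
cv2.imwrite('pics/z10.png',np.hstack([cv2.resize(im[110:237,250:383],None,fx=3,fy=3,interpolation=2)[:380],cv2.resize(s[120:247,260:390],None,fx=3,fy=3,interpolation=2)[:380]]))
E
```

```text
9.85 [597.38508044  26.33722494 273.34670749] [ 0.09622478  0.16909988 -0.38501971] 85.48604121767418
```

View pics/z10.png

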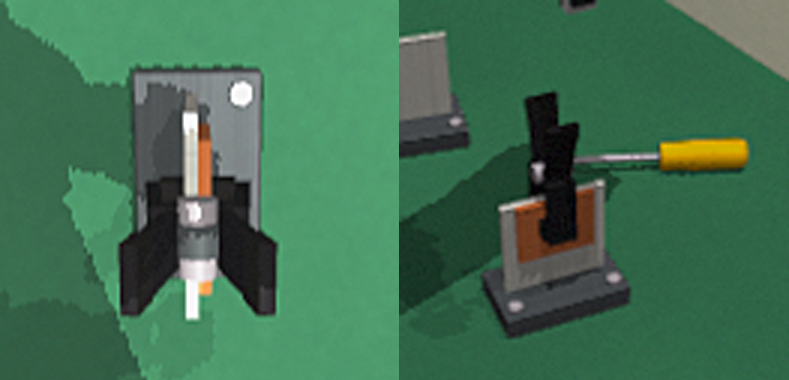

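```bash
python3 - <<'E'
from h import *
st=arm.state();c=cam('wrist',st);Rm=R.from_rotvec(st['orientation']).as_matrix();p0=st['position']
Z=lambda x,y:[(x+.5)/3-.5+250,(y+.5)/3-.5+110]
T=lambda p:(Rm.T@(p-p0)).round(1)
print('coupon far/near',[T(onz(c,[Z(*q)],100)[0]) for q in ((204,140),(204,295))])
print('plate far/near',[T(onz(c,[Z(*q)],100)[0]) for q in ((190,112),(191,318))])
print('joint',T(onz(c,[Z(198,180)],100)[0]))
print('pivot',T(onz(c,[Z(197,241)],127)[0]))
t,v=ray(cam('side'),[[260+141/3,120+172/3]]);n=Rm[:,1]
for y in (13,16): print(t+v[0]*(((p0+n*y-t)@n)/(v[0]@n)))
arm.finish_job()
E
```

```text
coupon far/near [array([  3.2, -30.3, 173. ]), array([  3.3,  30.6, 173.1])]
plate far/near [array([ -2. , -40.6, 173. ]), array([ -1.8,  40.2, 173.2])]
joint [  1.  -15.3 173. ]
pivot [  0.6   1.1 146.1]
[581.76255331  18.07475432 134.00604073]
[576.92872074  10.71273751 140.83410816]
the job is handed in; nothing more can be done
```

The larger clamp is clipped upright over the top edge of the coupon fixture, pads on coupon and plate. I let go, raised the gripper clear, and handed the job in at about 10 s of the 45 s allowed.

I took it by the handles, squeezed it to the stop, turned it 32° to line up with the edge, and lowered it until the pivot was about 22 mm above the edge.

Last checks before handing in:
- **Position:** the final wrist picture puts the pivot about 1 mm from the coupon's middle along the edge and under 1 mm across it. The barrel looks parallel to the edge.
- **Jaws:** they look shut on the 10 mm edge, but I did not measure the jaw angle.
- **Clearance:** the gripper is open, about 150 mm above the clamp pivot. The force reading was under 0.5 N, so the robot touches nothing.
- **Height:** this is the one check that disagreed. The arm's height at release, with the pivot 27 mm below the TCP in the grip, puts the pivot about 22 mm above the edge. A rough reading from the side camera gave 34 to 41 mm. I trust the first figure, because that side ray meets the clamp at a shallow angle and its sideways position was 12 mm or more off. Both figures are within the allowed 4 to 42 mm.

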